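Press home the row of drawing pins along a sole pattern

ROBOT

A 6-joint arm with a two-finger parallel gripper is mounted at the origin on the work surface. World frame = base frame: x ahead of the robot, y to its left, z up, the work surface at z = 0. Lengths are in m, angles in rad, forces in N, time in s.
With the tool pointing down it reaches from about 0.25 to 0.775 m from the base axis. Payload 4 kg.
Tool frame: the origin (TCP) lies at the very end of the fingers, on their centre line; the grasp point (between the pads) lies 19 mm behind it; y points along the fingers, x is the direction in which the jaws open and shut, and the axes are right-handed (so a half turn about y gives the same grasp; the last joint's range is limited). The gripper opens to 85 mm and grips with 20 to 120 N. Pads are 22 mm wide; open, the fingers measure 114 mm over their backs; the gripper's body (76 mm by 85 mm) begins 54 mm behind the grasp point. The pads swing forward as they close: fully open they stand 13 mm farther back than shut.
Start: joints at [-1.23, 0.087, 1.371, -0, 1.684, -0.103], TCP at [0.236, -0.497, 0.231] pointing down, gripper open.
Joint ranges: [-3.1, 3.1], [-0.76, 2.03], [0.27, 2.55], [-1.08, 4.22], [0.17, 2.65], [-2.57, 2.57]. Speed limits (rad/s): [2.79, 2.79, 3.14, 3.14, 3.14, 3.14].

INTERFACE

Orientations are given as [roll, pitch, yaw] about the fixed x, y, z axes, in that order (R = Rz(yaw) Ry(pitch) Rx(roll)).
In Python, from station import telemetry, viewer, ctrl gives the robot as it stands. The module is installed in compiled form; this text tells all that it offers.
- The arm moves only by the tool arm_command, never from a script. Its argument "rows" is text: rows parted by semicolons, each of 7 numbers parted by spaces: the opening, from 0 (shut) to 1 (fully open), then the shift along the tool's x, y, z in cm, then the turn, a rotation vector about the tool's x, y, z in rad. In form: claw x y z ax ay az; .... A call has 1 to 10 rows; each row is the pose to reach, as a shift and turn from the pose commanded when the call began, along the tool's axes at that moment; what a row does not reach only later rows make up. A row lasts 1/12 s, in which the tool goes at most 41.7 mm and 7.16 degrees, less where a joint would pass 70% of its speed; a pose out of reach is approached as far as the arm can. A call with a gripper value outside its range is refused whole. The fingers move at their own pace and stop on an object; "force" is the grip in N (left out, the last holds). Time passes only in rows, so rows that repeat a pose let the fingers close. It gives the time, the measured TCP pose, the force and the opening at its end, in the units of the state.
- telemetry.state(): the state, without advancing time (a new reading comes with each control period).
- viewer.camera(name): name is "side" or "top" or "wrist"; returns a dict with "img" (480x640x3 uint8, red, green, blue), "camera_matrix" (3x3 intrinsics, pixels), "extrinsics" (4x4, takes a point from camera to world coordinates); the wrist camera has in their place "hand_eye" (4x4, takes a point from camera to tool coordinates, whose origin is the TCP and whose axes are the tool frame's). Camera axes: x right, y up, looking along -z (the intrinsics and any distortion apply to the point x, -y, -z); pixel columns grow to the right and rows downward; lengths in m; the calibration is good to about 2 mm. The wrist camera is an equidistant fisheye: a pixel r from the principal point sees the ray r / f radians off the axis. A picture is of the moment at which its call begins: read the wrist's pose just before it. There is no depth.
- ctrl.sign_off(): hands the job in, once; it reports no verdict.
The state is a dict: "clock": time; "joints": joint angles; "qd": joint speeds; "joint_torque": joint torques, N m; "tool_pos": TCP position; "tcp_rot": TCP orientation; "force": force on the tool from outside, world axes, zero at the start; "moment": the same for the moment, N m; "gripper_width": opening from 0.0 (shut) to 1.0 (fully open).
Only numpy, scipy, OpenCV 4.12 (cv2) and the standard library are available. Lean on these libraries where they do the work, as an engineer would, in place of code of your own. Each camera call takes 0.05 s, during which the arm holds its last target. There are 200 camera calls.

TASK

Run a shut fingertip along the curved row of six drawing pins that hold the sole pattern to the cork board, from the heel end to the toe, and with a gentle push press each pin in turn fully home, its head flat on the pattern. Follow the row closely: from the first pin to the last keep the fingertip within about 4 cm of the row. Only touch the pins - nothing is to be pulled out or lifted - and do not shift the board or disturb the weight, last, thread cone or pincers; then take the hand away.

Things in the scene. Friction and masses are not known exactly. Their poses are not given: they have to be found in the camera images.
- board: Loose cork-faced plywood pinning board, 240 x 380 x 15 mm (its x, y, z), about 1 kg, lying flat on the bench (bench top z = 0). Origin at the centre of its underside, z up; its long side is its y axis. Six drawing pins stand in it at x, y (mm): pin1 (20,-108), pin2 (21.5,-65), pin3 (23.5,-22), pin4 (31,20), pin5 (34,63), pin6 (17.5,103).
- pattern (a point): Dark brown leatherboard pattern of a shoe sole fastened flat on the board, 267 mm long, 3 mm thick, 64 mm wide at the heel and 90 mm at the ball; this point is on its upper face (18 mm above the bench), above the board's centre, axes as the board's. Its narrower heel end points to -y, its toe to +y; the pins follow its outer edge on the +x side, about 11 mm inside it.
- pin1_top (a point): Centre of the top of the head of drawing pin 1 of 6 counted from the heel end (nearest the heel): bright steel, low round head 12 mm across and 2.2 mm high on a thin shank. When fully home this point is 2.2 mm above the pattern, 20.2 mm above the bench.
- pin2_top (a point): Centre of the top of the head of drawing pin 2 of 6 counted from the heel end (in the row): bright steel, low round head 12 mm across and 2.2 mm high on a thin shank. When fully home this point is 2.2 mm above the pattern, 20.2 mm above the bench.
- pin3_top (a point): Centre of the top of the head of drawing pin 3 of 6 counted from the heel end (in the row): bright steel, low round head 12 mm across and 2.2 mm high on a thin shank. When fully home this point is 2.2 mm above the pattern, 20.2 mm above the bench.
- pin4_top (a point): Centre of the top of the head of drawing pin 4 of 6 counted from the heel end (in the row): bright steel, low round head 12 mm across and 2.2 mm high on a thin shank. When fully home this point is 2.2 mm above the pattern, 20.2 mm above the bench.
- pin5_top (a point): Centre of the top of the head of drawing pin 5 of 6 counted from the heel end (in the row): bright steel, low round head 12 mm across and 2.2 mm high on a thin shank. When fully home this point is 2.2 mm above the pattern, 20.2 mm above the bench.
- pin6_top (a point): Centre of the top of the head of drawing pin 6 of 6 counted from the heel end (nearest the toe): bright steel, low round head 12 mm across and 2.2 mm high on a thin shank. When fully home this point is 2.2 mm above the pattern, 20.2 mm above the bench.
- pin1 (a joint): How far drawing pin 1's head stands proud of the pattern, m: 0 = fully home (head flat on the pattern, a firm stop); at the start 0.004 to 0.0065; grows if it is drawn out. It slides straight down, resists with about 5 N and stays where it is left.
- pin2 (a joint): How far drawing pin 2's head stands proud of the pattern, m: 0 = fully home (head flat on the pattern, a firm stop); at the start 0.004 to 0.0065; grows if it is drawn out. It slides straight down, resists with about 5 N and stays where it is left.
- pin3 (a joint): How far drawing pin 3's head stands proud of the pattern, m: 0 = fully home (head flat on the pattern, a firm stop); at the start 0.004 to 0.0065; grows if it is drawn out. It slides straight down, resists with about 5 N and stays where it is left.
- pin4 (a joint): How far drawing pin 4's head stands proud of the pattern, m: 0 = fully home (head flat on the pattern, a firm stop); at the start 0.004 to 0.0065; grows if it is drawn out. It slides straight down, resists with about 5 N and stays where it is left.
- pin5 (a joint): How far drawing pin 5's head stands proud of the pattern, m: 0 = fully home (head flat on the pattern, a firm stop); at the start 0.004 to 0.0065; grows if it is drawn out. It slides straight down, resists with about 5 N and stays where it is left.
- pin6 (a joint): How far drawing pin 6's head stands proud of the pattern, m: 0 = fully home (head flat on the pattern, a firm stop); at the start 0.004 to 0.0065; grows if it is drawn out. It slides straight down, resists with about 5 N and stays where it is left.
- weight: Loose dark steel pattern weight, a cylinder 32 mm across and 34 mm high with a small knob, 52 mm high in all, standing on the pattern on the side away from the pins. Origin at the centre of its underside. To be left alone.
- last: Loose wooden shoe last (foot form), 253 mm long, 84 mm wide, 100 mm high, standing on the bench beyond the toe end of the board. Origin under its middle, y towards its toe. To be left alone.
- spool: Loose cone of waxed thread, 61 mm across at the foot, 98 mm high, standing on the bench beyond the heel end of the board. Origin at the centre of its foot. To be left alone.
- pincers: Loose black lasting pincers, about 195 mm long, 65 mm wide and 18 mm high, lying on the bench beyond the board's +x side, their length along that side. Origin under the pivot. To be left alone.

How it is judged:
By the outcome, as a careful person would: the job done as asked, in the order asked, and still so for the second after the job is handed in, with the robot touching nothing.
It also fails if it takes over 54 s, if anything falls off the work surface, if the arm or the gripper's body presses on something with over 40 N, if the wrist force passes 120 N, or if a joint passes its speed limit or range.

## Working session

There is one attempt and no reset: what is moved stays moved. The work goes in short steps, Python scripts to look and compute and a tool call to move; the robot and the scene stay as the last step left them, time stands still between calls to the robot, and variables do not carry over. Pictures are saved under pics/ and viewed, about 8 in all and at most 12, crops included, and the job is handed in when it is done.

Besides the shell and the picture viewer there is one more tool, called after "Emit:" as name(argument=value, ...) on one line, values as JSON. arm_command: Moves the arm, as the interface text tells. Its arguments: {"type":"object","properties":{"rows":{"type":"string"},"force":{"type":"number"}},"required":["rows"]}

```bash
mkdir -p pics
python3 - <<'E'
from station import telemetry, viewer
import cv2,numpy as np
s=telemetry.state();print({k:np.round(v,4) for k,v in s.items()})
for n in ['top','side','wrist']:
    c=viewer.camera(n);cv2.imwrite(f'pics/{n}0.png',c['img'][:,:,::-1])
    print(n,[ (k,np.round(v,4).tolist()) for k,v in c.items() if k!='img'])
E
```

```text
{'clock': np.float64(0.0), 'joints': array([-1.2301,  0.088 ,  1.3722,  0.    ,  1.6836, -0.1031]), 'qd': array([ 0.0004,  0.0001,  0.0002,  0.001 , -0.0006, -0.001 ]), 'joint_torque': array([ 1.50000e-03, -3.51861e+01, -3.13275e+01, -1.00000e-04,
        1.08000e-02,  0.00000e+00]), 'tool_pos': array([ 0.236 , -0.4963,  0.2301]), 'tcp_rot': array([-1.5705,  0.0022, -1.127 ]), 'force': array([ 0.3969, -1.2233, -0.5996]), 'moment': array([-0.0621,  0.0463, -0.0056]), 'gripper_width': np.float64(1.0022)}
top [('camera_matrix', [[433.8429, 0.0, 316.5257], [0.0, 433.8429, 240.935], [0.0, 0.0, 1.0]]), ('extrinsics', [[0.0193, 0.99, -0.1395, 0.488], [-0.9995, 0.0155, -0.0285, 0.043], [-0.026, 0.14, 0.9898, 0.8313], [0.0, 0.0, 0.0, 1.0]])]
side [('camera_matrix', [[507.7571, 0.0, 320.9684], [0.0, 507.7571, 240.8596], [0.0, 0.0, 1.0]]), ('extrinsics', [[-0.919, 0.2797, -0.2779, 0.3168], [-0.3938, -0.6181, 0.6803, 0.7307], [0.0185, 0.7346, 0.6782, 0.6808], [0.0, 0.0, 0.0, 1.0]])]
wrist [('camera_matrix', [[371.6483, 0.0, 321.8858], [0.0, 371.6483, 239.1969], [0.0, 0.0, 1.0]]), ('hand_eye', [[1.0, 0.0003, 0.0005, -0.0007], [0.0004, 0.3247, -0.9458, -0.142], [-0.0005, 0.9458, 0.3247, 0.0858], [0.0, 0.0, 0.0, 1.0]])]
```

View pics/top0.png

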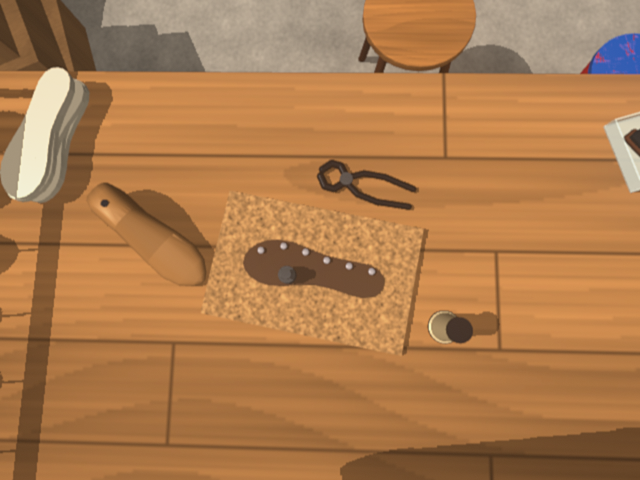

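View pics/side0.png

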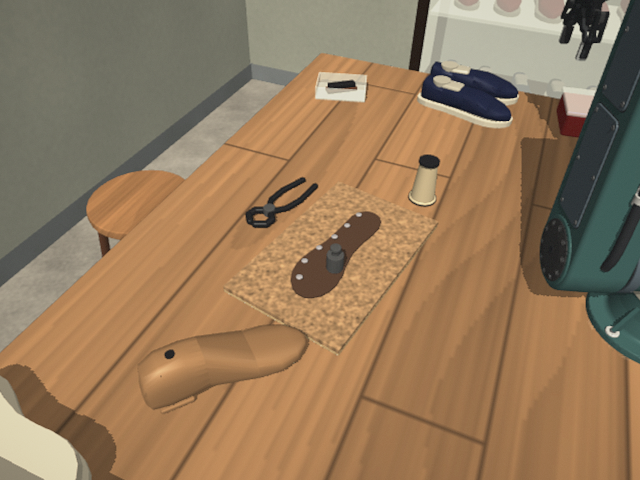

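The top view shows the six pins from pin1 at about (371,271) to pin6 at (261,250). The side view shows them from pin1 at about (359,214) to pin6 at (299,277). The weight is at (287,274) in the top view, and the pincers, cone and last are clear of the row. Next I'll triangulate the pins and fit the board.

```bash
cat > h.py <<'E'
import numpy as np,cv2
from scipy.optimize import least_squares
from scipy.spatial.transform import Rotation as R
L=np.array([[20,-108],[21.5,-65],[23.5,-22],[31,20],[34,63],[17.5,103]])/1000
def refine(img,p,r=6):
    x,y=np.round(p).astype(int); g=img[y-r:y+r+1,x-r:x+r+1].astype(float)
    w=np.clip(g.min(2)-100,0,None); yy,xx=np.mgrid[-r:r+1,-r:r+1]
    return np.array([x+(w*xx).sum()/w.sum(), y+(w*yy).sum()/w.sum()])
def ray(uv,K,E):
    d=np.array([(uv[0]-K[0,2])/K[0,0],-(uv[1]-K[1,2])/K[1,1],-1]); d=E[:3,:3]@d
    return E[:3,3],d/np.linalg.norm(d)
def fray(uv,K,E): # fisheye
    a=np.array([uv[0]-K[0,2],uv[1]-K[1,2]])/K[0,0]; t=np.linalg.norm(a); a=a/t*np.sin(t)
    return E[:3,3],E[:3,:3]@np.array([a[0],-a[1],-np.cos(t)])
def fproj(P,K,E):
    c=E[:3,:3].T@(P-E[:3,3]); v=np.array([c[0],-c[1]]);r=np.linalg.norm(v)
    return np.array([K[0,2],K[1,2]])+K[0,0]*np.arctan2(r,-c[2])*v/r
def tri(rays):
    A=sum(np.eye(3)-np.outer(d,d) for o,d in rays); b=sum((np.eye(3)-np.outer(d,d))@o for o,d in rays)
    P=np.linalg.solve(A,b); return P,[1000*np.linalg.norm((np.eye(3)-np.outer(d,d))@(P-o)) for o,d in rays]
def fit(P):
    f=lambda q:(q[:2]+L@np.array([[np.cos(q[2]),np.sin(q[2])],[-np.sin(q[2]),np.cos(q[2])]])-P[:,:2]).ravel()
    return least_squares(f,[P[0,0],P[0,1],0]),f
def wE(s,he):
    T=np.eye(4);T[:3,:3]=R.from_euler('xyz',s['tcp_rot']).as_matrix();T[:3,3]=s['tool_pos'];return T@he
E
python3 - <<'E'
from h import *
from station import viewer
t=viewer.camera('top');s=viewer.camera('side')
tp=[(371,271),(348,266),(326,260),(305,252),(283,246),(261,250)]
sp=[(359,214),(347,226),(334,237),(319,247),(305,261),(299,277)]
P=[]
for a,b in zip(tp,sp):
    a=refine(t['img'],a);b=refine(s['img'],b)
    p,e=tri([ray(a,t['camera_matrix'],t['extrinsics']),ray(b,s['camera_matrix'],s['extrinsics'])]);P.append(p)
    print(a.round(1),b.round(1),p.round(4),np.round(e,1))
P=np.array(P);r,f=fit(P);print(r.x,(r.fun.reshape(-1,2)*1000).round(1))
E
```

```text
[370.9 271.2] [358.3 214. ] [ 0.548  -0.0356  0.0222] [1.2 1.2]
[348.3 265.7] [346.6 224.8] [0.5574 0.0065 0.0229] [1.2 1.2]
[325.9 260. ] [333.7 235.7] [0.5675 0.0485 0.0245] [1.5 1.5]
[304.7 251.7] [318.3 246.7] [0.5825 0.0884 0.0238] [1.5 1.5]
[282.8 245.6] [303.9 260. ] [0.5934 0.1302 0.022 ] [1.3 1.3]
[260.  249.9] [298.9 276.5] [0.5843 0.1726 0.0232] [1. 1.]
[ 0.54829944  0.07444254 -0.18458934] [[ 0.1  0.2]
 [ 0.1  0.1]
 [-0.1 -0. ]
 [-0.1 -0. ]
 [-0.1 -0.1]
 [ 0.2 -0.2]]
```

Emit:
arm_command(rows="0 -14 0 24 0 0.63 0;0 -14 0 24 0 0.63 0;0 -14 0 24 0 0.63 0;0 -14 0 24 0 0.63 0;0 -14 0 24 0 0.63 0;0 -14 0 24 0 0.63 0;0 -14 0 24 0 0.63 0;0 -14 0 24 0 0.63 0;0 -14 0 24 0 0.63 0;0 -14 0 24 0 0.63 0", force=60)

```text
clock: 1.08
tool_pos: [0.3927, -0.2674, 0.2313]
tcp_rot: [-1.571, -0.001, -1.756]
force: [-0.2, -0.6, -0.1]
gripper_width: 0.003
```

Emit:
arm_command(rows="0 -25.6 0 11 0 0 0;0 -25.6 0 11 0 0 0;0 -25.6 0 11 0 0 0;0 -25.6 0 11 0 0 0;0 -25.6 0 11 0 0 0;0 -25.6 0 11 0 0 0;0 -25.6 0 11 0 0 0;0 -25.6 11 11 0 0 0;0 -25.6 11 11 0 0 0;0 -25.6 11 11 0 0 0")

```text
clock: 1.92
tool_pos: [0.5469, -0.0374, 0.1172]
tcp_rot: [-1.575, -0.001, -1.759]
force: [0.2, 0.6, -1.3]
gripper_width: 0.002
```

Run:
```python
from h import *
from station import viewer,telemetry
s=telemetry.state();c=viewer.camera('wrist');print(s['clock'],s['tool_pos'],s['tcp_rot'],np.round(s['force'],2))
cv2.imwrite('pics/w1.png',c['img'][:,:,::-1]);np.savez('w1.npz',img=c['img'],E=wE(s,c['hand_eye']),K=c['camera_matrix'])
```

```text
1.9167 [ 0.54693481 -0.03736092  0.11724205] [-1.57527178e+00 -8.83192616e-04 -1.75865907e+00] [ 0.15  0.63 -1.3 ]
```

View pics/w1.png

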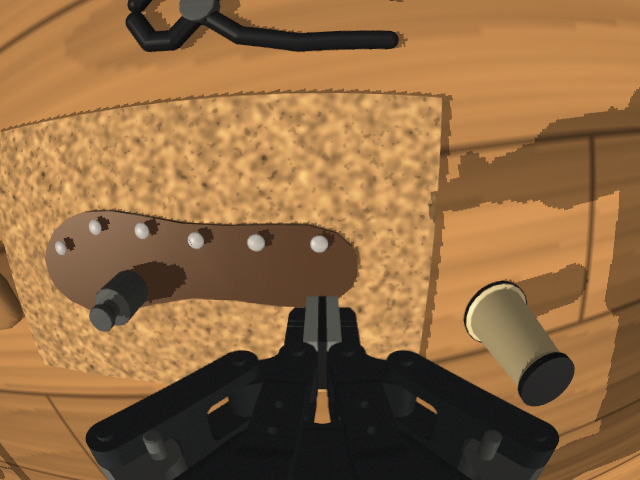

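The wrist view shows pin1 to pin6 at (319,243), (256,242), (196,240), (142,230), (95,226) and (61,247). The weight is at about (115,300), and the fingertip ends at about (322,298). I'll take a second, lower wrist view so I can triangulate.

Emit:
arm_command(rows="0 0 2.5 0 0 0 0;0 0 5 0 0 0 0;0 0 5 0 0 0 0;0 0 5 0 0 0 0")

```text
clock: 2.3
tool_pos: [0.5475, -0.0375, 0.0708]
tcp_rot: [-1.574, -0.0, -1.759]
force: [0.2, -1.5, 0.8]
gripper_width: 0.004
```

Run:
```python
from h import *
from station import viewer,telemetry
s=telemetry.state();c=viewer.camera('wrist');print(s['clock'],s['tool_pos'],s['tcp_rot'],np.round(s['force'],2))
cv2.imwrite('pics/w2.png',c['img'][:,:,::-1]);np.savez('w2.npz',img=c['img'],E=wE(s,c['hand_eye']),K=c['camera_matrix'])
a=np.load('w1.npz');K=a['K'];E2=wE(s,c['hand_eye'])
w1=[(319,243),(256,242),(196,240),(142,230),(95,226),(61,247)]
P=[];Q=[]
for p in w1:
    p=refine(a['img'],p,9);o,d=fray(p,K,a['E']);q=o+d*(0.0254-o[2])/d[2];P.append(q)
    g=fproj(q,K,E2); g2=refine(c['img'],g,10)
    r,e=tri([(o,d),fray(g2,K,E2)]);Q.append(r)
    print(p.round(1),g.round(1),g2.round(1),q.round(4),r.round(4),np.round(e,2))
for X in (P,Q):
    X=np.array(X);r,f=fit(X);print(r.x.round(4),(r.fun.reshape(-1,2)*1000).round(1).tolist())
```

```text
2.3 [ 0.54752306 -0.0375316   0.070807  ] [-1.57362675e+00 -4.04778550e-04 -1.75938513e+00] [ 0.2  -1.52  0.8 ]
[317.9 243.8] [317.1 273.6] [317.1 273. ] [ 0.5487 -0.0332  0.0254] [ 0.5474 -0.0329  0.0216] [0.01 0.01]
[254.7 242.6] [241.  271.7] [241.2 271.4] [0.5576 0.0085 0.0254] [0.5569 0.0091 0.0231] [0. 0.]
[194.5 240.4] [170.3 268. ] [170.4 267.9] [0.5671 0.0505 0.0254] [0.5669 0.0508 0.0246] [0.01 0.01]
[140.5 230.7] [109.  255.4] [109.2 255.2] [0.5822 0.0902 0.0254] [0.5819 0.091  0.0241] [0.01 0.01]
[ 93.9 227.1] [ 58.5 249.8] [ 59.  249.5] [0.5931 0.1306 0.0254] [0.5927 0.1328 0.0226] [0.01 0.01]
[ 59.5 247.8] [ 24.6 271.3] [ 24.9 271.3] [0.5841 0.1741 0.0254] [0.5838 0.1752 0.0243] [0.03 0.03]
[ 0.5482  0.076  -0.1823] [[-0.4, -0.6], [0.0, -0.3], [0.2, -0.3], [0.2, -0.1], [-0.0, 1.2], [0.0, 0.1]]
[ 0.5477  0.077  -0.1847] [[0.1, 0.1], [0.0, 0.0], [-0.2, 0.2], [-0.0, -0.0], [0.0, -0.2], [0.0, -0.2]]
```

View pics/w2.png

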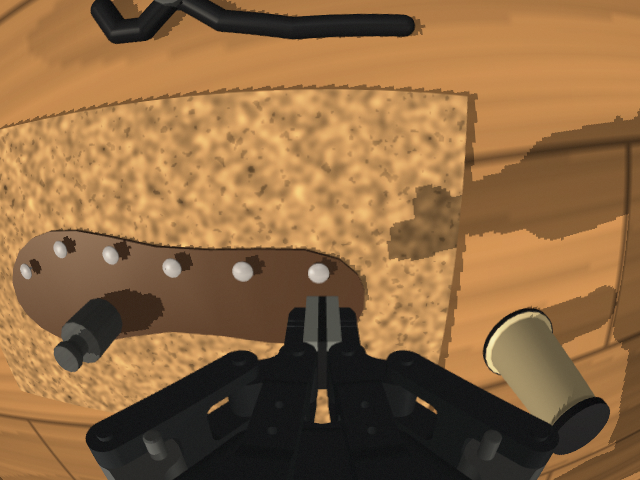

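The pins show the same layout, and the weight is at about (90,335), roughly 5 cm from the row. All the views agree to about 1.5 mm. Next I'll work out the shifts for each pin.

Run:
```python
from h import *
from station import telemetry
s=telemetry.state();M=R.from_euler('xyz',s['tcp_rot']).as_matrix()
a=-.1845;C=np.array([.548,.0757])
P=C+L@np.array([[np.cos(a),np.sin(a)],[-np.sin(a),np.cos(a)]]);print(P.round(4))
prev=s['tool_pos'][:2]
M=R.from_euler('xyz',[-np.pi/2,0,-1.757]).as_matrix()
for p in P: print((100*M.T@np.r_[p-prev,0]).round(2));prev=p
```

```text
[[ 0.5478 -0.0341]
 [ 0.5572  0.0079]
 [ 0.5671  0.0498]
 [ 0.5821  0.0897]
 [ 0.593   0.1314]
 [ 0.5841  0.1737]]
[-0.31 -0.   -0.17]
[-4.3  -0.    0.14]
[-4.3  -0.    0.19]
[-4.2   0.    0.74]
[-4.3  -0.    0.29]
[-4.   -0.   -1.66]
```

Emit:
arm_command(rows="0 -0.3 1 -0.1 0 0 0;0 -0.3 3 -0.1 0 0 0;0 -0.3 4.0 -0.1 0 0 0;0 -0.3 4.0 -0.1 0 0 0;0 -0.3 4.0 -0.1 0 0 0")

```text
clock: 2.77
tool_pos: [0.5477, -0.0329, 0.0314]
tcp_rot: [-1.571, -0.0, -1.757]
force: [0.7, -1.2, -0.2]
gripper_width: 0.001
```

Run:
```python
from h import *
from station import viewer,telemetry
s=telemetry.state();print(s['tool_pos'],np.round(s['force'],2))
c=viewer.camera('wrist')['img'][:,:,::-1]; a=cv2.resize(c[230:350,240:400],None,fx=4,fy=4)
t=viewer.camera('side')['img'][:,:,::-1]; b=cv2.resize(t[170:290,290:330+60],None,fx=4,fy=4)
cv2.imwrite('pics/n1.png',np.hstack([a,b])[:, :]); 
im=np.hstack([a,b]);cv2.imwrite('pics/n1.png',cv2.resize(im,(800,int(im.shape[0]*800/im.shape[1]))))
```

```text
[ 0.54774151 -0.03287374  0.03137823] [ 0.71 -1.23 -0.2 ]
```

View pics/n1.png

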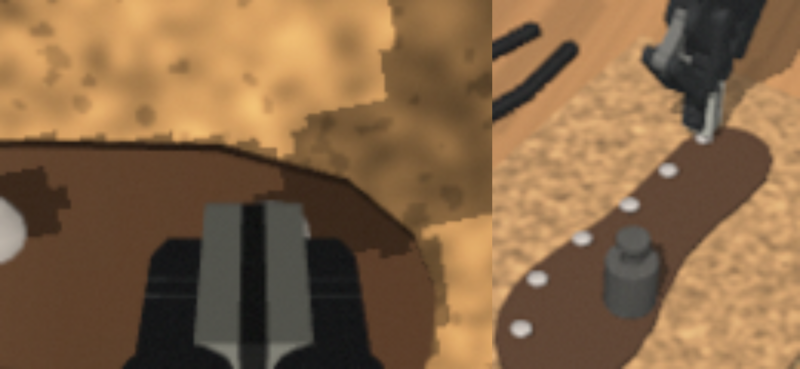

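The fingertip covers pin1, with a sliver of its head showing to the right at about (305,230). I'll shift 2 mm toward −y and press in small steps.

Emit:
arm_command(rows="0 0.2 0 0 0 0 0;0 0.2 0.2 0 0 0 0;0 0.2 0.4 0 0 0 0;0 0.2 0.5 0 0 0 0;0 0.2 0.6 0 0 0 0;0 0.2 0.7 0 0 0 0;0 0.2 0.8 0 0 0 0;0 0.2 0.8 0 0 0 0")

```text
clock: 3.53
tool_pos: [0.5474, -0.0349, 0.0238]
tcp_rot: [-1.571, -0.0, -1.757]
force: [-2.3, 0.0, 4.3]
gripper_width: 0.005
```

Emit:
arm_command(rows="0 0 0.1 0 0 0 0;0 0 0.2 0 0 0 0;0 0 0.25 0 0 0 0;0 0 0.3 0 0 0 0;0 0 0.3 0 0 0 0;0 0 0.3 0 0 0 0")

```text
clock: 4.03
tool_pos: [0.5475, -0.0349, 0.0206]
tcp_rot: [-1.571, -0.0, -1.757]
force: [-1.4, 0.4, 4.7]
gripper_width: -0.004
```

Emit:
arm_command(rows="0 0 0.05 0 0 0 0;0 0 0.1 0 0 0 0;0 0 0.1 0 0 0 0;0 0 0.1 0 0 0 0")

```text
clock: 4.37
tool_pos: [0.5475, -0.0349, 0.0202]
tcp_rot: [-1.571, -0.0, -1.757]
force: [-3.1, -0.3, 7.0]
gripper_width: 0.002
```

Emit:
arm_command(rows="0 0 0.05 0 0 0 0;0 0 0.1 0 0 0 0;0 0 0.1 0 0 0 0;0 0 0.1 0 0 0 0")

```text
clock: 4.7
tool_pos: [0.5475, -0.0349, 0.0201]
tcp_rot: [-1.571, -0.0, -1.757]
force: [-5.9, 0.3, 12.8]
gripper_width: 0.003
```

Emit:
arm_command(rows="0 0 -0.5 0 0 0 0;0 0 -1.5 0 0 0 0;0 -2 -1.5 0.1 0 0 0;0 -4.3 -1.5 0.15 0 0 0;0 -4.3 -1.5 0.15 0 0 0;0 -4.3 -1.2 0.15 0 0 0;0 -4.3 -0.9 0.15 0 0 0;0 -4.3 -0.7 0.15 0 0 0;0 -4.3 -0.6 0.15 0 0 0;0 -4.3 -0.5 0.15 0 0 0")

```text
clock: 5.53
tool_pos: [0.5568, 0.0067, 0.0238]
tcp_rot: [-1.571, 0.0, -1.758]
force: [-1.6, 1.1, 5.3]
gripper_width: 0.003
```

Emit:
arm_command(rows="0 0 0.1 0 0 0 0;0 0 0.2 0 0 0 0;0 0 0.3 0 0 0 0;0 0 0.35 0 0 0 0;0 0 0.4 0 0 0 0;0 0 0.45 0 0 0 0;0 0 0.45 0 0 0 0;0 0 0.45 0 0 0 0")

```text
clock: 6.2
tool_pos: [0.5568, 0.0067, 0.0202]
tcp_rot: [-1.571, -0.0, -1.758]
force: [-3.2, 1.1, 9.4]
gripper_width: 0.002
```

Emit:
arm_command(rows="0 0 -0.5 0 0 0 0;0 0 -1.5 0 0 0 0;0 -2 -1.5 0.1 0 0 0;0 -4.3 -1.5 0.2 0 0 0;0 -4.3 -1.5 0.2 0 0 0;0 -4.3 -1.2 0.2 0 0 0;0 -4.3 -0.9 0.2 0 0 0;0 -4.3 -0.7 0.2 0 0 0;0 -4.3 -0.6 0.2 0 0 0;0 -4.3 -0.5 0.2 0 0 0")

```text
clock: 7.03
tool_pos: [0.5667, 0.0484, 0.0243]
tcp_rot: [-1.571, -0.0, -1.758]
force: [-1.1, 0.4, 5.1]
gripper_width: 0.004
```

Emit:
arm_command(rows="0 0 0.1 0 0 0 0;0 0 0.2 0 0 0 0;0 0 0.3 0 0 0 0;0 0 0.4 0 0 0 0;0 0 0.45 0 0 0 0;0 0 0.5 0 0 0 0;0 0 0.5 0 0 0 0;0 0 0.5 0 0 0 0")

```text
clock: 7.7
tool_pos: [0.5668, 0.0484, 0.0202]
tcp_rot: [-1.571, -0.0, -1.758]
force: [-4.0, 0.1, 8.6]
gripper_width: -0.0
```

Emit:
arm_command(rows="0 0 -0.5 0 0 0 0;0 0 -1.5 0 0 0 0;0 -2 -1.5 0.4 0 0 0;0 -4.2 -1.5 0.75 0 0 0;0 -4.2 -1.5 0.75 0 0 0;0 -4.2 -1.2 0.75 0 0 0;0 -4.2 -0.9 0.75 0 0 0;0 -4.2 -0.7 0.75 0 0 0;0 -4.2 -0.6 0.75 0 0 0;0 -4.2 -0.5 0.75 0 0 0")

```text
clock: 8.53
tool_pos: [0.5817, 0.0882, 0.0243]
tcp_rot: [-1.571, -0.0, -1.758]
force: [-1.9, -0.8, 5.6]
gripper_width: 0.001
```

Emit:
arm_command(rows="0 0 0.1 0 0 0 0;0 0 0.2 0 0 0 0;0 0 0.3 0 0 0 0;0 0 0.4 0 0 0 0;0 0 0.45 0 0 0 0;0 0 0.5 0 0 0 0;0 0 0.5 0 0 0 0;0 0 0.5 0 0 0 0")

```text
clock: 9.2
tool_pos: [0.5817, 0.0883, 0.0202]
tcp_rot: [-1.571, -0.0, -1.758]
force: [-3.0, -0.3, 8.2]
gripper_width: -0.002
```

Emit:
arm_command(rows="0 0 -0.5 0 0 0 0;0 0 -1.5 0 0 0 0;0 -2 -1.5 0.2 0 0 0;0 -4.3 -1.5 0.3 0 0 0;0 -4.3 -1.5 0.3 0 0 0;0 -4.3 -1.2 0.3 0 0 0;0 -4.3 -0.9 0.3 0 0 0;0 -4.3 -0.7 0.3 0 0 0;0 -4.3 -0.6 0.3 0 0 0;0 -4.3 -0.5 0.3 0 0 0")

```text
clock: 10.03
tool_pos: [0.5924, 0.1297, 0.0242]
tcp_rot: [-1.572, -0.001, -1.758]
force: [-3.2, -1.0, 4.9]
gripper_width: 0.001
```

Emit:
arm_command(rows="0 0 0.1 0 0 0 0;0 0 0.2 0 0 0 0;0 0 0.3 0 0 0 0;0 0 0.4 0 0 0 0;0 0 0.45 0 0 0 0;0 0 0.5 0 0 0 0;0 0 0.5 0 0 0 0;0 0 0.5 0 0 0 0")

```text
clock: 10.7
tool_pos: [0.5925, 0.1298, 0.0202]
tcp_rot: [-1.571, -0.001, -1.758]
force: [-5.2, -1.0, 7.8]
gripper_width: -0.001
```

Emit:
arm_command(rows="0 0 -0.5 0 0 0 0;0 0 -1.5 0 0 0 0;0 -2 -1.5 -0.7 0 0 0;0 -4.05 -1.5 -1.6 0 0 0;0 -4.05 -1.5 -1.6 0 0 0;0 -4.05 -1.2 -1.6 0 0 0;0 -4.05 -0.9 -1.6 0 0 0;0 -4.05 -0.7 -1.6 0 0 0;0 -4.05 -0.6 -1.6 0 0 0;0 -4.05 -0.5 -1.6 0 0 0")

```text
clock: 11.53
tool_pos: [0.5849, 0.1727, 0.0244]
tcp_rot: [-1.571, -0.0, -1.758]
force: [-2.2, 0.0, 4.6]
gripper_width: -0.0
```

Emit:
arm_command(rows="0 0 0.1 0 0 0 0;0 0 0.2 0 0 0 0;0 0 0.3 0 0 0 0;0 0 0.4 0 0 0 0;0 0 0.45 0 0 0 0;0 0 0.5 0 0 0 0;0 0 0.5 0 0 0 0;0 0 0.5 0 0 0 0")

```text
clock: 12.2
tool_pos: [0.5849, 0.1728, 0.0202]
tcp_rot: [-1.57, -0.0, -1.758]
force: [-3.5, -0.4, 8.1]
gripper_width: -0.0
```

Emit:
arm_command(rows="0 0 -1 0 0 0 0;0 0 -4 0 0 0 0;0 0 -10 0 0 0 0;0 0 -10 0 0 0 0;0 10 -10 -2 0 0 0;0 10 -10 -2 0 0 0;0 10 -10 -2 0 0 0;0 10 -10 -2 0 0 0;0 10 -10 -2 0 0 0;0 10 -10 -2 0 0 0")

```text
clock: 13.03
tool_pos: [0.5469, 0.0789, 0.1189]
tcp_rot: [-1.57, 0.001, -1.757]
force: [0.4, -0.3, -1.4]
gripper_width: -0.002
```

Run:
```python
from h import *
from station import viewer,telemetry
s=telemetry.state();print(s['clock'],s['tool_pos'],np.round(s['force'],2))
c=viewer.camera('wrist');cv2.imwrite('pics/w3.png',c['img'][:,:,::-1]);K=c['camera_matrix'];E=wE(s,c['hand_eye'])
np.savez('w3.npz',img=c['img'],E=E,K=K)
```

```text
13.0333 [0.54685551 0.07893642 0.11889709] [ 0.45 -0.31 -1.44]
```

View pics/w3.png

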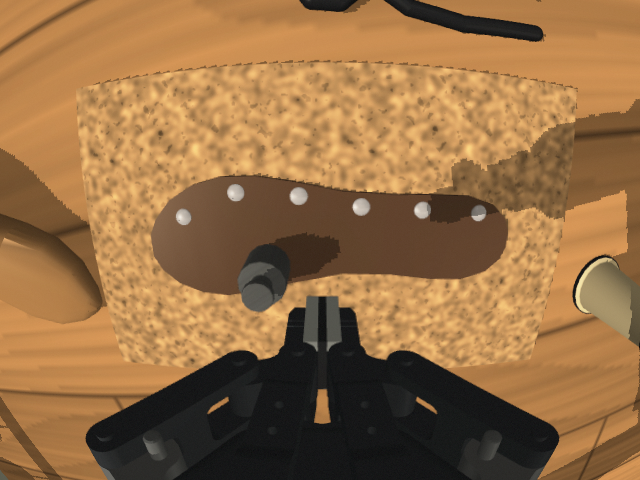

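In the wrist view all six pins lie flat with no shadow gaps, at (478,212), (421,210), (361,206), (298,196), (235,192) and (183,217). The weight is still standing at (263,275). I'll retreat and compare against the start images.

Emit:
arm_command(rows="0 0 -4 0 0 0 0;0 0 -12 0 0 0 0;0 0 -12 0 0 0 0;0 0 -12 0 0 0 0;0 0 -12 -22 0 0 0;0 0 -12 -22 0 0 0;0 0 -12 -22 0 0 0;0 0 -12 -22 0 0 0;0 0 -12 -22 0 0 0;0 0 -12 -22 0 0 0")

```text
clock: 13.92
tool_pos: [0.3264, 0.121, 0.239]
tcp_rot: [-1.572, 0.001, -1.753]
force: [0.1, -0.0, 1.1]
gripper_width: 0.001
```

Emit:
arm_command(rows="0 12 0 0 0 0 0;0 30 0 0 0 0 0;0 30 0 0 0 0 0;0 30 0 0 0 0 0;0 30 0 0 0 0 0;0 30 0 0 0 0 0;0 30 0 0 0 0 0;0 30 0 0 0 0 0;0 30 0 0 0 0 0;0 30 0 0 0 0 0")

```text
clock: 14.75
tool_pos: [0.2752, -0.1752, 0.2387]
tcp_rot: [-1.571, 0.001, -1.758]
force: [0.2, 0.5, 0.6]
gripper_width: -0.002
```

Run:
```python
from h import *
from station import viewer,telemetry
s=telemetry.state();print(s['clock'],s['tool_pos'],np.round(s['force'],2))
t=viewer.camera('top');s=viewer.camera('side')
tp=[(371,271),(348,266),(326,260),(305,252),(283,246),(261,250)]
sp=[(359,214),(347,226),(334,237),(319,247),(305,261),(299,277)]
P=[]
for a,b in zip(tp,sp):
    a=refine(t['img'],a);b=refine(s['img'],b)
    p,e=tri([ray(a,t['camera_matrix'],t['extrinsics']),ray(b,s['camera_matrix'],s['extrinsics'])]);P.append(p);print(p.round(4))
r,f=fit(np.array(P));print(r.x)
t0=cv2.imread('pics/top0.png');s0=cv2.imread('pics/side0.png')
D=[cv2.absdiff(x['img'][:,:,::-1].copy(),y).max(2) for x,y in ((t,t0),(s,s0))]
cv2.imwrite('pics/d.png',np.vstack([np.hstack([cv2.convertScaleAbs(D[0][150:370,70:490],alpha=3),cv2.convertScaleAbs(D[1][150:370,100:480],alpha=3)]),
 np.hstack([cv2.cvtColor(t['img'],6+1)[150:370,70:490],cv2.cvtColor(s['img'],7)[150:370,100:480]])]))
```

```text
14.75 [ 0.27522586 -0.17520192  0.23868815] [0.15 0.48 0.55]
[ 0.548  -0.0355  0.0182]
[0.5574 0.0064 0.0174]
[0.5674 0.0485 0.0187]
[0.5825 0.0885 0.0183]
[0.5934 0.1302 0.0174]
[0.5842 0.1727 0.0167]
[ 0.54825479  0.07444254 -0.18443326]
```

View pics/d.png

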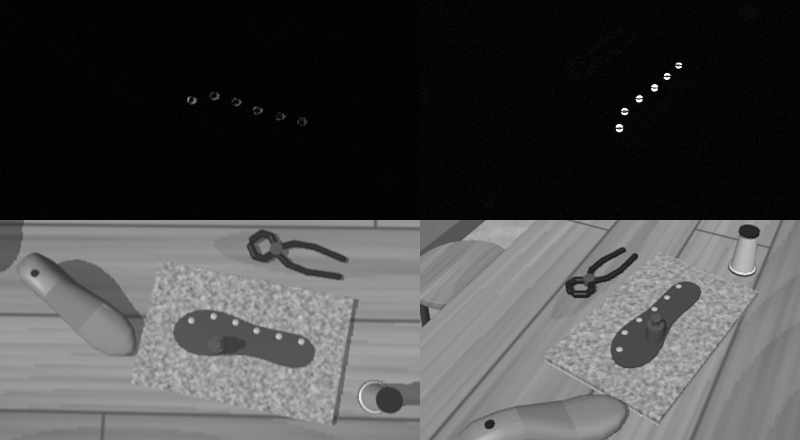

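The difference images show changes at the six pins only; nothing else moved. The pin tops dropped 4 to 6.5 mm.

```bash
python3 -c "
from station import ctrl;print(ctrl.sign_off())"
```

```text
the job is handed in; nothing more can be done
None
```

I pressed all six pins fully home, in order from heel to toe, with the shut fingertip. I then took the hand away and handed the job in at about 15 s on the robot's clock.

- **Presses:** every press ended on a firm stop with the fingertip at z = 20.1–20.2 mm, where a fully home pin should be (20.2 mm). The upward force was about 8–9 N, and 13 N on pin1. Between pins the fingertip rose only about 1.5 cm and followed the row closely.
- **Final pictures:** compared with the start images, only the six pins changed. The fitted board position moved by less than 0.1 mm, and the weight, last, cone and pincers show no change.
- **One disagreement:** triangulating from the top and side cameras put the pin tops at 17–19 mm instead of 20.2 mm. Those cameras also read low before pressing, by about the 2 mm calibration error. The drop they show, 4–6.5 mm for each pin, fits the pins being fully home.

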